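# Earth an isolator with the hook stick

### The job

Take the hook stick from its rest, put its hook through the pull ring at the top of the isolator's blade and draw the blade down, out of the line contact and fully home to its stop in the earth contact, feeling your way and without forcing it. Work the blade with the stick only and keep the hand off the isolator. Then unhook the stick, leaving the blade earthed, and lay it back in both forks of its rest the way it lay, without disturbing the other things on the bench.

Things in the scene. Friction and masses are not known exactly. Their poses are not given: they have to be found in the camera images.
- stick: Hook stick, 0.22-0.36 kg, lying at a slope, hook up. Along its x: square black grip 24 x 24 mm from -74 to 51 mm, guard disc 44 mm across at 56-63, round yellow shaft 16 mm thick to 146, steel ferrule 21 mm thick to 154, then the hook. Origin: on its axis, in the grip (pinch there from above, across y); x to the hook, y along the hook's pin, z square to both, upwards.
- hook (a point): Middle of the hook's pin, at (175, 19, 0) mm in the stick's frame, axes as the stick's. The hook is 8 mm round steel bent square to the side: its pin stands along the stick's +y, straight from y = 12 to 26 mm, its end (y = 40 mm) bent back 4 mm towards the hand.
- rest: The stick's rest, fixed: foot plate 210 x 80 mm, two grey posts with open-topped forks 16 mm thick that hold the stick sloping 40 degrees up, square to it: 56 mm behind (28 mm between the cheeks) and 108 mm ahead (22 mm) of the stick's origin; the cheeks flare out above. A heel plate 3 mm behind the grip's end stops it sliding down. Origin: on the table under the stick's; x to the hook end, z up.
- seat (a point): Where the stick's origin lies when the stick is in its rest, 105 mm above the rest's origin. Its axes slope with the stick: x 40 degrees up towards the hook's end, y level, along the hook's pin. The stick lies with its axes along these. It lifts straight up out of the forks and goes straight down into them.
- isolator: Isolator, fixed: foot plate 270 x 160 mm, upright channel 333 mm high at x = 0.11 m, two brown insulators from it towards -x: the lower carries the blade's hinge, the upper (305 mm high) the line contact. The earth contact is on a flat post at x = -74 mm, 212 mm high. A push or pull of the stick over 25 N damages it. Origin: on the table under the hinge; front is -x, y along the hinge pin.
- pivot (a point): Axis of the blade's hinge, 160 mm above the table; axes as the isolator's. The blade is a copper flat bar 175 mm long, 20 mm wide, 6 mm thick, that two pairs of sprung copper fingers (line contact above, earth contact in front) pinch from both sides.
- ring (a point): Centre of the steel pull ring on the blade's front edge near its tip: hole 24 mm, outside 40 mm, bar 8 mm thick, about 325 mm high at the start. It lies in the plane of the blade's swing, so its hole runs along y; the hook's pin goes in from the -y side. From the hinge: 165 mm along the blade and 30 mm to its front. Axes turn with the blade; at 0 rad as the isolator's.
- blade (a joint): Angle of the blade, rad: 0 upright in the line contact, grows as it swings down to the isolator's front; 0.96 solid stop, home in the earth contact. Pull at the ring: 7 to 15 N to break it out (free at 0.1), 1 to 2 N between, where it stays put; then, different each time, 6 to 16 N to spread the earth fingers at 0.80 to 0.87 and 5 to 11 N from there to the stop.
- lamp: oval white bulkhead lamp, 210 x 110 mm, 63 mm high, lying on its back; a bystander. Origin: centre of its underside
- driver_big: red screwdriver, 210 mm long, lying; a bystander. Origin: underside, at the front end of the handle
- driver_small: smaller red screwdriver, 170 mm long, lying; a bystander. Origin: underside, at the front end of the handle
- tape: roll of yellow tape, 60 mm across, 19 mm high, lying flat; a bystander. Origin: centre of its underside
- cover: grey square junction-box cover, 100 x 100 mm, 17 mm high, lying; a bystander. Origin: centre of its underside
- clip_saddle: white plastic conduit clip, 45 x 22 mm, 25 mm high; a bystander. Origin: centre of its underside

How it is judged (in metres and radians):
On the way, in this order (a step that is already met when the one before it is completed fails the run):
1. the hook's pin is through the pull ring (their middles within 13 mm) while the blade is still in the line contact (distance between hook and ring below 0.013 m and value of joint blade below 0.06 rad), for 0.2 s.
2. with the hook still in the ring, the blade is fully home in the earth contact (0.95 rad or more) (distance between hook and ring below 0.018 m and value of joint blade above 0.95 rad), for 0.3 s.
At the end, for the whole second after the job is handed in: The blade is home in the earth contact (0.95 rad or more; stop at 0.96) and the stick lies still in both forks as it first lay: its origin within 25 mm along, 8 mm across and 6 mm off its seat, hook at the upper end, its pin towards the seat's +y and within 12 mm of level (value of joint blade above 0.95 rad and x of stick in the frame of seat between -0.025 and 0.025 m and y of stick in the frame of seat between -0.008 and 0.008 m and z of stick in the frame of seat between -0.006 and 0.006 m and x of hook in the frame of seat above 0.15 m and y of hook in the frame of seat above 0.005 m and z of hook in the frame of seat between -0.012 and 0.012 m and linear speed of stick below 0.02 m/s); the robot touches nothing.
It fails at once if the stick presses, pulls or knocks on the isolator with more than 25 N (contact force between stick and isolator above 25 N).
It fails at once if the gripper or arm touches the isolator or its blade (contact force between any of the fingers, the arm and isolator above 1 N).
It fails at once if another thing on the bench is shifted by more than 25 mm (distance of any of lamp, driver_big, driver_small, tape, cover, clip_saddle from where it was at the start of the episode above 0.025 m).
It also fails if it takes over 72 s, if anything falls off the work surface, if the arm or the gripper's body presses on something with over 40 N, if the wrist force passes 120 N, or if a joint passes its speed limit or range.

### The arm

A 6-joint arm with a two-finger parallel gripper is mounted at the origin on the work surface. World frame = base frame: x ahead of the robot, y to its left, z up, the work surface at z = 0. Lengths are in mm, angles in rad, forces in N, time in s.
With the tool pointing down it reaches from about 325 to 900 mm from the base axis. Payload 3.5 kg.
Tool frame: the origin (TCP) lies at the very end of the fingers, on their centre line; the grasp point (between the pads) lies 19 mm behind it; z points along the fingers, y is the line along which they close (so a half turn about z gives the same grasp; the last joint's range is limited). The gripper opens to 85 mm and grips with 20 to 120 N. Pads are 22 mm wide; open, the fingers measure 114 mm over their backs; the gripper's body (76 mm by 85 mm) begins 54 mm behind the grasp point. The pads swing forward as they close: fully open they stand 13 mm farther back than shut.
Start: joints at [1.1, 0.276, -0.026, 1.268, 0, 1.467], TCP at [224.733, 583.195, 231.313] pointing down, gripper open.
Joint ranges: [-3.12, 3.12], [-0.85, 1.88], [-1.08, 1.24], [-1.95, 2.15], [-1.57, 1.53], [-3.14, 3.14]. Speed limits (rad/s): [2.57, 2.57, 3.14, 3.14, 3.14, 3.14].

### API

Orientations are given as a unit quaternion [w, x, y, z].
In Python, from station import bot gives the robot as it stands. Calls block until the motion is done:
- bot.movep(position, orientation): joint-space move of the TCP to a pose.
- bot.movel(position, rate=150, rot=None, until_force=None): straight line of the TCP; rot=None keeps the orientation; rate is the mean speed in mm/s. With until_force (N) it stops when the force on the tool has changed by that much, and returns True; else False.
- bot.set_joints(angles): joint-space move.
- bot.grip(opening, grasp_force=None): finger opening in mm; grasp_force is the grip in N (None keeps the last); returns when the fingers have stopped.
- bot.sleep(seconds).
- bot.inverse_kinematics(position, orientation): joint angles nearest the present ones, or None.
- bot.get_obs(): the state.
- bot.camera(name): name is "scene" or "top" or "wrist"; returns the picture (400x640x3 uint8, red, green, blue); there is no depth.
- bot.calibration(name): a dict with "mtx" (3x3 intrinsics, pixels), "view" (4x4, takes a point from world to camera coordinates); the wrist camera has in their place "T_tool_cam" (4x4, takes a point from camera to tool coordinates, whose origin is the TCP and whose axes are the flange's). Camera axes: x right, y down, z forward; pixel columns grow to the right and rows downward; lengths in mm; the calibration is good to about 2 mm. A picture is of the moment at which its call begins: read the wrist's pose just before it. calibration takes no time and is no camera call.
A pose or a line that the arm cannot do raises bot.Unreachable and nothing moves.
- bot.close_job(): hands the job in; it is judged then, once.
Trained networks look in the newest picture that a camera, given by its name, has taken for a name from the list of things; names that differ only in an ending like _2 or _b are one class to them, and where a whole thing is asked for, a point or a joint stands for the part that bears it (a point fixed in the world has none). Each returns a list of dicts, best first, with "confidence" (0 to 1); they miss things now and then, are a little off and sometimes report something else, mostly with a low value. They report only what shows in the picture. A call takes as long as a camera call.
- bot.look_for(camera, target): "rect" ([centre column, centre row, width, height] in pixels, round what is visible of it).
- bot.trace(camera, target): "region" (400x640 bool, what is visible of it) and "rect" ([centre column, centre row, width, height] in pixels, round what is visible of it).
- bot.place_of(camera, target): "centre" ([column, row] in pixels: a listed point, or the origin of a listed thing).
The state is a dict: "t": time; "joints": joint angles; "joint_vel": joint speeds; "tau": joint torques, N m; "tool_pos": TCP position; "ee_rot": TCP orientation; "wrist_force": force on the tool from outside, world axes, zero at the start; "ft_torque": the same for the moment, N m; "grip_width": finger opening in mm; "grip_force": force on a finger pad.
Only numpy, scipy, OpenCV 4.12 (cv2) and the standard library are available. Lean on these libraries where they do the work, as an engineer would, in place of code of your own. Each camera call takes 0.05 s, during which the arm holds its last target. There are 200 camera calls.

## Working session

There is one attempt and no reset: what is moved stays moved. The work goes in short steps, each a Python script; the robot and the scene stay as the last script left them, time stands still between calls to the robot, and variables do not carry over. Pictures are saved under pics/ and viewed, at most 10 in all, crops included, and the job is handed in when it is done.

```bash
ls; mkdir -p pics
python3 - <<'E'
from station import bot
import cv2,numpy as np
for c in ("scene","top"):
    im=bot.camera(c); cv2.imwrite(f"pics/{c}0.png",im[:,:,::-1])
    k=bot.calibration(c); print(c,np.round(k["mtx"],1).tolist(),np.round(k["view"],3).tolist())
    for t in ("stick","hook","rest","seat","isolator","pivot","ring"):
        r=bot.place_of(c,t); print(t,[(np.round(d["centre"],1).tolist(),round(d["confidence"],2)) for d in r[:2]])
print(bot.get_obs())
print(bot.calibration("wrist"))
E
```

```text
pics
scene [[401.6, 0.0, 322.7], [0.0, 401.6, 197.7], [0.0, 0.0, 1.0]] [[0.697, 0.716, -0.016, -422.978], [0.475, -0.479, -0.738, -124.311], [-0.537, 0.507, -0.674, 1435.585], [0.0, 0.0, 0.0, 1.0]]
stick [([364.9, 150.7], 0.58)]
hook [([404.0, 135.2], 0.58)]
rest [([361.9, 178.8], 0.73)]
seat [([362.1, 154.1], 0.69), ([253.3, 272.8], 0.32)]
isolator []
pivot [([354.4, 237.1], 0.84)]
ring [([346.3, 172.6], 0.6)]
top [[431.9, 0.0, 328.0], [0.0, 431.9, 206.6], [0.0, 0.0, 1.0]] [[-0.0, -1.0, -0.012, 21.596], [-0.993, 0.001, -0.122, 590.195], [0.122, 0.012, -0.992, 1305.617], [0.0, 0.0, 0.0, 1.0]]
stick [([217.5, 252.8], 0.96), ([207.1, 198.5], 0.73)]
hook [([207.7, 195.5], 0.89), ([240.1, 170.7], 0.62)]
rest [([230.0, 254.2], 0.59)]
seat [([218.8, 249.3], 0.57)]
isolator [([328.0, 169.6], 0.63)]
pivot [([330.3, 253.4], 0.71), ([332.8, 160.4], 0.6)]
ring [([327.3, 256.7], 0.59), ([335.1, 157.3], 0.44)]
{'t': 0.8, 'joints': array([ 1.09962246e+00,  2.76352466e-01, -2.63825878e-02,  1.26798900e+00,
        1.53231546e-05,  1.46740422e+00]), 'joint_vel': array([ 0.00079574,  0.00136013,  0.0
[... 322 characters left out ...]
05]), 'wrist_force': array([-0.02445505, -0.21602781, -0.02795299]), 'ft_torque': array([-0.00032367, -0.00130462,  0.00676849]), 'grip_force': 0.0, 'grip_width': 85.54469328231217}
{'mtx': array([[279.85906326,   0.        , 320.0218763 ],
       [  0.        , 279.85906326, 205.64464568],
       [  0.        ,   0.        ,   1.        ]]), 'T_tool_cam': array([[ 1.36035904e-03, -9.45953066e-01, -3.24300704e-01,
         8.34068805e+01],
       [ 9.99998823e-01,  1.05685162e-03,  1.11200932e-03,
        -4.66915969e-01],
       [-7.09170906e-04, -3.24301835e-01,  9.45953390e-01,
        -1.42353698e+02],
       [ 0.00000000e+00,  0.00000000e+00,  0.00000000e+00,
         1.00000000e+00]])}
```

View pics/scene0.png

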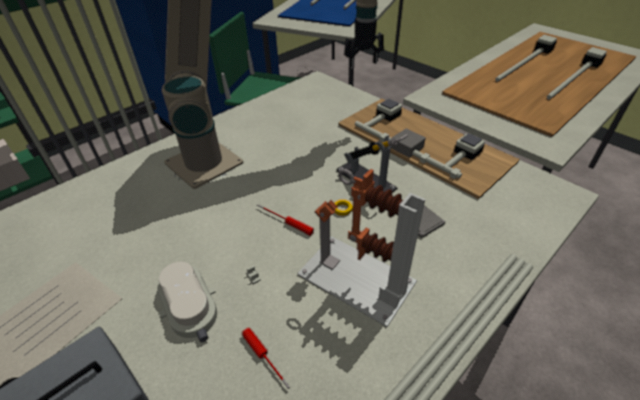

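View pics/top0.png

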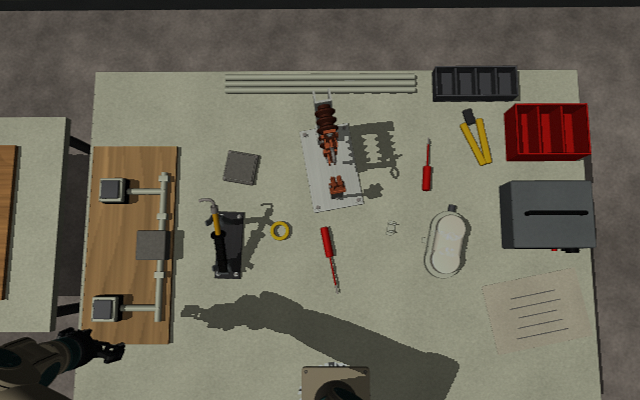

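The top view (up = +x, left = +y) shows the stick in its rest at about (217,250) with the hook at (205,198), and the isolator around (330,160) with its plate slightly turned and its front towards the robot. The scene view agrees, with the ring around (345,173). Next I intersect the pixel rays with the known heights.

```bash
cat > h.py <<'E'
from station import bot
import numpy as np, cv2
from scipy.spatial.transform import Rotation as R
def pose():
    o=bot.get_obs(); q=o["ee_rot"]; return R.from_quat([q[1],q[2],q[3],q[0]]).as_matrix(),o["tool_pos"]
def quat(M):
    q=R.from_matrix(M).as_quat(); return [q[3],q[0],q[1],q[2]]
def ray(cam,px,tool=None):
    k=bot.calibration(cam)
    d=np.linalg.inv(k["mtx"])@[px[0],px[1],1]
    if cam=="wrist":
        Rt,p=tool; T=k["T_tool_cam"]; return Rt@T[:3,3]+p, Rt@T[:3,:3]@d
    V=k["view"]; return -V[:3,:3].T@V[:3,3], V[:3,:3].T@d
def atz(cam,px,z,tool=None):
    c,d=ray(cam,px,tool); return c+d*(z-c[2])/d[2]
def tri(rays):
    A=0;b=0
    for c,d in rays:
        d=d/np.linalg.norm(d); P=np.eye(3)-np.outer(d,d); A=A+P; b=b+P@c
    return np.linalg.solve(A,b)
def axes(yaw,s):  # stick frame: yaw, slope s; returns matrix
    return R.from_euler("ZY",[yaw,-s]).as_matrix()
E
python3 - <<'E'
from h import *
np.set_printoptions(precision=0,suppress=True)
Z=dict(stick=105,hook=217.5,seat=105,pivot=160,ring=325,rest=0,isolator=0)
S=dict(stick=[364.9,150.7],hook=[404,135.2],seat=[362.1,154.1],pivot=[354.4,237.1],ring=[346.3,172.6],rest=[361.9,178.8])
T=dict(stick=[217.5,252.8],hook=[207.7,195.5],seat=[218.8,249.3],pivot=[332.8,160.4],ring=[335.1,157.3],rest=[230,254.2],isolator=[328,169.6])
for n in Z:
    print(n,"top",atz("top",T[n],Z[n]),*(("scene",atz("scene",S[n],Z[n]),"tri",tri([ray("top",T[n]),ray("scene",S[n])])) if n in S else ()))
# foot plate corners in top picture, table height
for px in ([302,135],[341,125],[363,204],[314,212]): print(px,atz("top",px,5))
print(bot.inverse_kinematics([460,250,250],[0,0,1,0]))
E
```

```text
stick top [447. 343. 105.] scene [452. 343. 105.] tri [448. 345. 101.]
hook top [599. 344. 218.] scene [581. 357. 218.] tri [595. 338. 234.]
seat top [457. 339. 105.] scene [458. 323. 105.] tri [453. 337.  97.]
pivot top [708.   6. 160.] scene [712.   5. 160.] tri [709.   7. 157.]
ring top [677.   0. 325.] scene [670.  17. 325.] tri [677.   3. 336.]
rest top [444. 331.   0.] scene [459. 328.   0.] tri [447. 337. -13.]
isolator top [715.  22.   0.]
[302, 135] [829. 106.   5.]
[341, 125] [862. -21.   5.]
[363, 204] [602. -90.   5.]
[314, 212] [577.  66.   5.]
[ 0.  0. -0.  1.  0.  0.]
```

Run:
```python
from h import *
np.set_printoptions(precision=1,suppress=True)
D=[0,0,1,0]; Q={}
def go(p,name,names):
    bot.movep(p,D); bot.sleep(.2); t=pose(); im=bot.camera("wrist"); cv2.imwrite(f"pics/{name}.png",im[:,:,::-1])
    for n in names:
        for d in bot.place_of("wrist",n)[:2]: 
            c=d["centre"]; print(name,n,round(d["confidence"],2),np.array(c),atz("wrist",c,dict(stick=105,hook=217.5,seat=105,pivot=160,ring=325,rest=0,isolator=0)[n],t)); Q.setdefault(n,[]).append(ray("wrist",c,t))
    print(t[1])
go([430,343,320],"w1",["stick","hook","seat","rest"])
go([560,60,400],"w2",["ring","pivot","isolator"])
go([560,-100,400],"w3",["ring","pivot","isolator"])
for n in Q:
    if len(Q[n])==2: print("tri",n,tri(Q[n]))
a=[cv2.imread(f"pics/w{i}.png") for i in (1,2,3)]
cv2.imwrite("pics/m1.png",cv2.resize(np.vstack([np.hstack([a[0],a[1]]),np.hstack([a[2],a[2]*0])]),(800,500),interpolation=cv2.INTER_AREA))
```

```text
w1 stick 0.55 [315.3 191.9] [448.8 337.2 105. ]
w1 stick 0.45 [225.5 211.3] [476.5 215.3 105. ]
w1 hook 0.87 [323. 342.] [589.2 347.2 217.5]
w1 hook 0.57 [298.5 306.6] [542.  321.1 217.5]
w1 seat 0.82 [314.1 193.1] [450.5 335.6 105. ]
w1 rest 0.63 [314.5 175.5] [450.4 334.2   0. ]
w1 rest 0.44 [ 27.4 216.6] [ 525.9 -173.9   -0. ]
[429.4 343.7 319.5]
w2 ring 0.82 [263.3 332.3] [680.5   6.3 325. ]
w2 pivot 0.87 [290.2 267.8] [709.7  14.9 160. ]
w2 isolator 0.89 [295.1 228.8] [713.4   9.1   0. ]
[559.6  61.2 399.7]
w3 pivot 0.82 [391.6 268.2] [711.   13.7 160. ]
w3 isolator 0.74 [372.2 226.7] [709.2  11.5   0. ]
[560.1 -98.7 400.2]
tri stick [345.9 343.3 461.9]
tri hook [345.9 343.3 461.9]
tri rest [345.9 343.3 461.9]
tri pivot [712.3  14.5 156.9]
tri isolator [707.6   9.9   8.6]
```

View pics/m1.png

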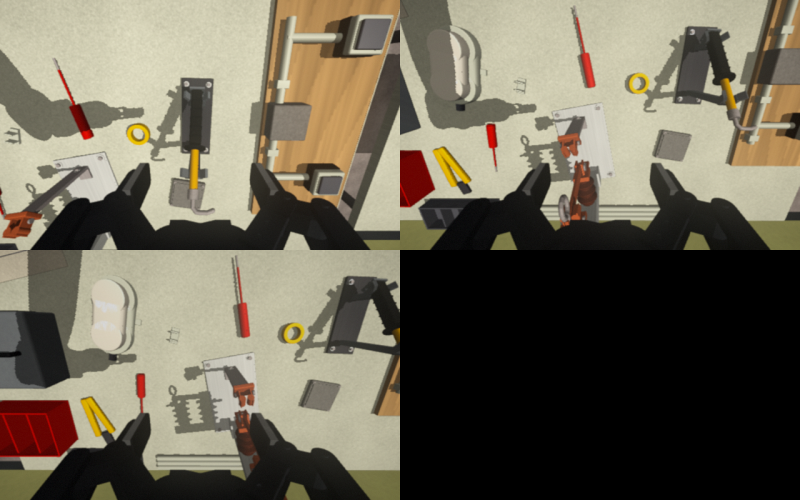

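The wrist views place the stick at about (450,336), the pivot at about (711,14) and the ring at about (680,6), all consistent with the reach and heights. The yaws need refining: the stick's from its yellow shaft, the isolator's from its foot plate.

Run:
```python
from h import *
np.set_printoptions(precision=1,suppress=True)
Rd=R.from_quat([0,1,0,0]).as_matrix()
im=cv2.imread("pics/w1.png"); hsv=cv2.cvtColor(im,cv2.COLOR_BGR2HSV)
m=cv2.inRange(hsv,(18,120,80),(35,255,255)); m[:,:270]=0; m[:,370:]=0
ys,xs=np.nonzero(m); print("yellow rows",ys.min(),ys.max())
for y in (ys.min()+2,ys.max()-2): print(y,xs[ys==y].min(),xs[ys==y].max())
t=(Rd,np.array([429.4,343.7,319.5])); f=np.polyfit(ys,xs,1); s40=np.sin(np.radians(40))
P=[atz("wrist",[np.polyval(f,y),y],105+s*s40,t) for y,s in ((ys.min(),63),(ys.max(),146))]
d=P[1]-P[0]; print(P,"yaw",np.arctan2(d[1],d[0]),"origin est",P[0]-63*np.array([.766,.766*np.arctan2(d[1],d[0]),s40]),"len",np.hypot(*d[:2]),83*.766)
im=cv2.imread("pics/top0.png"); hsv=cv2.cvtColor(im,cv2.COLOR_BGR2HSV)
m=cv2.inRange(hsv,(15,100,80),(35,255,255)); m[:,:205]=0; m[:,230:]=0; m[:190]=0;m[245:]=0
ys,xs=np.nonzero(m); f=np.polyfit(ys,xs,1)
P=[atz("top",[np.polyval(f,y),y],105+s*s40) for y,s in ((ys.max(),63),(ys.min(),146))]
d=P[1]-P[0]; print(ys.min(),ys.max(),P,"yaw top",np.arctan2(d[1],d[0]),np.hypot(*d[:2]))
a=cv2.resize(im[115:225,285:385],None,fx=4,fy=4,interpolation=cv2.INTER_CUBIC)
b=cv2.resize(cv2.imread("pics/w2.png")[150:370,220:370],(300,440),interpolation=cv2.INTER_CUBIC)
cv2.imwrite("pics/m2.png",np.hstack([a,b]))
```

```text
yellow rows 238 302
240 305 318
300 303 315
[array([496.9, 333.1, 145.5]), array([550.8, 331.4, 198.8])] yaw -0.031389023049204406 origin est [448.7 334.6 105. ] len 53.92193322332497 63.578
214 234 [array([498.9, 334.3, 145.5]), array([550.4, 330.8, 198.8])] yaw top -0.06640152446868601 51.547403561813866
```

View pics/m2.png

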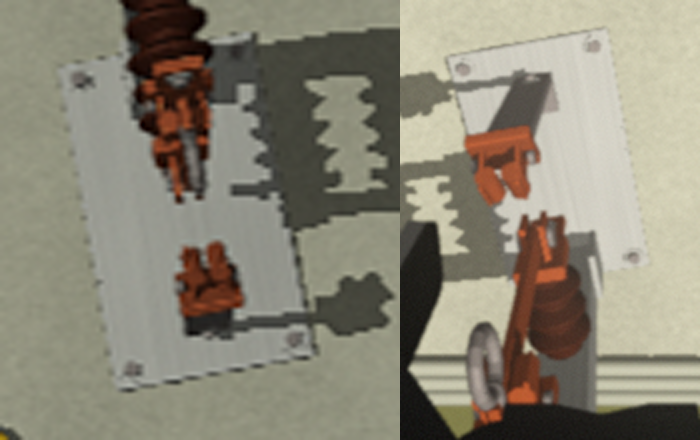

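Left half (top): plate corners at crop (60,68), (120,388) and (312,352). Right half (wrist): corners at (47,58), (207,30) and (250,265), and the ring at (85,365), which matches the network's pixel. I'll compute the yaw, then grasp and lift the stick.

Run:
```python
from h import *
np.set_printoptions(precision=3,suppress=True)
c=[atz("top",[x/4+285,y/4+115],6) for x,y in ((60,68),(120,388),(312,352))]
Rd=R.from_quat([0,1,0,0]).as_matrix(); t=(Rd,np.array([559.6,61.2,399.7]))
w=[atz("wrist",[x/2+220,y/2+150],6,t) for x,y in ((47,58),(207,30),(250,265))]
def yw(a,b,off=0): d=b-a; return np.arctan2(d[1],d[0])-off, np.hypot(*d[:2])
print("top",yw(c[1],c[0]),yw(c[2],c[1],np.pi/2)); print("wrist",yw(w[1],w[2]),yw(w[0],w[1],np.pi/2)); print(c,w)
# grasp
yaw=-.05; X=np.array([np.cos(yaw),np.sin(yaw),0]); Y=np.array([-X[1],X[0],0])
M=np.column_stack([-X,Y,[0,0,-1]]); q=quat(M)
p=np.array([449,335,105.])
bot.grip(60,grasp_force=80)
bot.movep(p+[0,0,130],q)
bot.movel(p+[0,0,-17],rate=150,until_force=8) and print("contact")
w0=bot.get_obs(); print(w0["tool_pos"],w0["wrist_force"],w0["joints"])
```

```text
top (np.float64(0.18781010193081626), np.float64(266.22240293371203)) (np.float64(0.18518995525473425), np.float64(155.1410035494971))
wrist (np.float64(0.18500102407439656), np.float64(269.0558952031434)) (np.float64(0.1758914999231389), np.float64(159.176437950069))
[array([838.323, 112.564,   6.   ]), array([576.782,  62.859,   6.   ]), array([605.348, -89.63 ,   6.   ])] [array([604.87 , -88.964,   6.   ]), array([577.016,  67.756,   6.   ]), array([841.481, 117.248,   6.   ])]
[449.916 335.42   88.993] [0.108 0.545 0.247] [ 0.525  0.278 -0.346  0.945 -0.     0.576]
```

Run:
```python
from h import *
np.set_printoptions(precision=2,suppress=True)
bot.grip(15,grasp_force=120); o=bot.get_obs(); print("grip",o["grip_width"],o["grip_force"],o["wrist_force"],o["ft_torque"],o["tool_pos"],o["ee_rot"])
p=o["tool_pos"]
np.save("grasp.npy",np.r_[p,o["ee_rot"]])
bot.movel(p+[0,0,15],rate=40); bot.sleep(.2); o=bot.get_obs(); print(o["grip_width"],o["wrist_force"],o["ft_torque"])
bot.movel(p+[0,0,200],rate=150); bot.sleep(.3)
o=bot.get_obs(); print(o["t"],o["grip_width"],o["wrist_force"],o["ft_torque"],o["tool_pos"])
im=bot.camera("scene"); cv2.imwrite("pics/s1.png",cv2.resize(im[60:300,200:520,::-1],None,fx=2,fy=2,interpolation=cv2.INTER_CUBIC))
for n in ("hook","ring","stick"): print(n,bot.place_of("scene",n)[:2])
im=bot.camera("top")
for n in ("hook","stick"): print(n,bot.place_of("top",n)[:2])
im=bot.camera("wrist"); cv2.imwrite("pics/w4.png",im[:,:,::-1])
for n in ("hook",): print(n,bot.place_of("wrist",n)[:2])
cv2.imwrite("pics/m3.png",np.hstack([cv2.resize(cv2.imread("pics/s1.png"),(400,300)),cv2.resize(cv2.imread("pics/w4.png"),(400,250))[:,:] if 0 else cv2.copyMakeBorder(cv2.resize(cv2.imread("pics/w4.png"),(400,250)),0,50,0,0,0)]))
```

```text
grip 22.662951299791565 117.45816349983215 [-0.7  -0.59  5.73] [-0.24  0.17  0.04] [449.67 335.33  89.25] [0.   0.03 1.   0.  ]
22.542519640882706 [ 1.63  0.24 -1.92] [-0.03  0.09  0.01]
11.3167 22.35604932024727 [-0.35  0.26 -1.72] [-0.03  0.08  0.01] [449.46 335.2  288.7 ]
hook [{'centre': [414.2, 70.8], 'confidence': 0.92}]
ring [{'centre': [349.3, 176.5], 'confidence': 0.59}]
stick [{'centre': [366.8, 95.1], 'confidence': 0.65}]
hook [{'centre': [176.4, 185.0], 'confidence': 0.61}]
stick [{'centre': [199.9, 250.7], 'confidence': 0.57}]
hook []
```

View pics/m3.png

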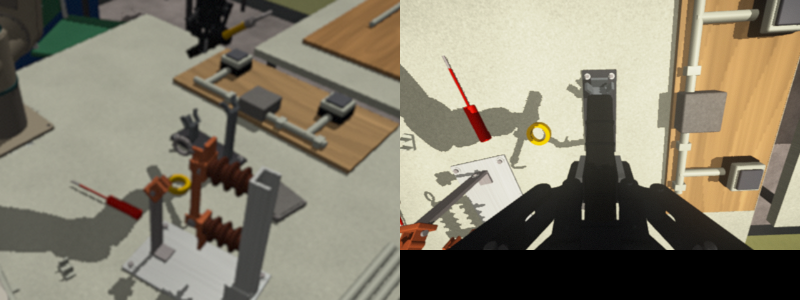

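The stick is held and lifted: scene view at about (230,30) of the left tile, with the wrist view showing the rest empty and the grip in the pads. I'll check the hook's position in the hand.

```bash
cat >> h.py <<'E'
g=np.load("grasp.npy"); Rg=R.from_quat(np.r_[g[5:],0][[0,1,3,2]] if 0 else [g[4],g[5],g[6],g[3]]).as_matrix()
S0=np.array([449.,335.,105.])            # seat origin (estimate)
yaw_g=np.arctan2(-Rg[1,0],-Rg[0,0])
A_g=axes(yaw_g,np.radians(40))           # stick axes at grasp
O_t=Rg.T@(S0-g[:3]); O_t[1]=0            # origin in tool (centred between pads)
A_t=Rg.T@A_g                             # stick axes in tool
H_s=np.array([175,19,0.])
def hook_now():
    Rt,p=pose(); return p+Rt@(O_t+A_t@H_s)
def tool_for(hook,yaw,s):
    A=axes(yaw,s); Rt=A@A_t.T; return hook-Rt@(O_t+A_t@H_s),quat(Rt)
E
python3 - <<'E'
from h import *
np.set_printoptions(precision=2,suppress=True)
print(yaw_g,O_t,"pred",hook_now(),"tri",tri([ray("top",[176.4,185]),ray("scene",[414.2,70.8])]))
h=hook_now()
for c in("top","scene"):
    k=bot.calibration(c);v=k["mtx"]@(k["view"]@np.r_[h,1])[:3];print(c,v[:2]/v[2])
# feasibility along arc
yi=.185; Xi=np.array([np.cos(yi),np.sin(yi),0]); Yi=np.array([-Xi[1],Xi[0],0]); piv=np.array([710.5,12,160])
def ring(a): return piv-Xi*(165*np.sin(a)+30*np.cos(a))+np.array([0,0,165*np.cos(a)-30*np.sin(a)])
for a,s in ((0,.6),(0,.7),(.5,.85),(.96,.9),(.96,1.1)):
  for off in (0,-60):
    p,q=tool_for(ring(a)+Yi*off,yi,s); j=bot.inverse_kinematics(p,q); print(a,s,ring(a),p,j)
E
```

```text
-0.050008370776889785 [  0.63   0.   -15.76] pred [584.08 347.74 417.35] tri [589.95 353.63 418.07]
top [180.13 188.77]
scene [412.2   70.66]
0 0.6 [681.01   6.48 325.  ] [541.66 -38.91 210.44] [-0.17  0.21 -0.16  1.29 -0.03 -0.36]
0 0.6 [681.01   6.48 325.  ] [552.7  -97.89 210.44] [-0.27  0.24 -0.12  1.3  -0.04 -0.45]
0 0.7 [681.01   6.48 325.  ] [553.61 -36.68 196.51] [-0.18  0.17 -0.23  1.16  0.   -0.37]
0 0.7 [681.01   6.48 325.  ] [564.65 -95.65 196.51] [-0.28  0.2  -0.2   1.17  0.   -0.47]
0.5 0.85 [606.87  -7.39 290.42] [499.81 -46.75 143.47] [-0.26  0.03 -0.52  0.88  0.07 -0.44]
0.5 0.85 [606.87  -7.39 290.42] [ 510.85 -105.72  143.47] [-0.37  0.07 -0.48  0.89  0.08 -0.55]
0.96 0.9 [560.73 -16.03 230.06] [461.03 -54.    77.67] [-0.32  0.02 -0.71  0.67  0.1  -0.49]
0.96 0.9 [560.73 -16.03 230.06] [ 472.07 -112.98   77.67] [-0.44  0.06 -0.66  0.68  0.12 -0.62]
0.96 1.1 [560.73 -16.03 230.06] [492.84 -48.05  59.85] [-0.35  0.01 -0.82  0.38  0.2  -0.5 ]
0.96 1.1 [560.73 -16.03 230.06] [ 503.88 -107.03   59.85] [-0.47  0.06 -0.77  0.41  0.24 -0.62]
```

```bash
cat >> h.py <<'E'
yi=.185; Xi=np.array([np.cos(yi),np.sin(yi),0]); Yi=np.array([-Xi[1],Xi[0],0]); Zi=np.array([0,0,1.]); piv=np.array([710.5,12,160])
def ring(a): return piv-Xi*(165*np.sin(a)+30*np.cos(a))+Zi*(165*np.cos(a)-30*np.sin(a))
def proj(c,h):
    k=bot.calibration(c);v=k["mtx"]@(k["view"]@np.r_[h,1])[:3];return v[:2]/v[2]
E
python3 - <<'E'
from h import *
np.set_printoptions(precision=1,suppress=True)
r=ring(0); s=np.radians(40)
p,q=tool_for(r-70*Xi-60*Yi+115*Zi,yi,s); bot.movep(p,q)
p,q=tool_for(r-20*Xi-50*Yi,yi,s); bot.movel(p,rate=200,rot=q); bot.sleep(.3)
h=hook_now(); print("t",bot.get_obs()["t"],"hook pred",h,"ring",r)
for c in("scene","top"):
    im=bot.camera(c); cv2.imwrite(f"pics/p_{c}.png",im[:,:,::-1])
    for n,e in (("hook",h),("ring",r)): print(c,n,"pred",proj(c,e),[(np.array(d["centre"]),round(d["confidence"],2)) for d in bot.place_of(c,n)[:2]])
u,v=proj("scene",r).astype(int); a=cv2.imread("pics/p_scene.png")[v-50:v+50,u-50:u+50]
u,v=proj("top",r).astype(int); b=cv2.imread("pics/p_top.png")[v-50:v+50,u-50:u+50]
cv2.imwrite("pics/m4.png",cv2.resize(np.hstack([a,b]),(800,400),interpolation=cv2.INTER_CUBIC))
E
```

```text
t 14.4833 hook pred [670.8 -46.7 326.5] ring [681.    6.5 325. ]
scene hook pred [325.6 185.9] []
scene ring pred [346.8 177. ] [(array([347. , 176.9]), 0.67)]
top hook pred [354.2 159.7] [(array([354.1, 157.2]), 0.63)]
top ring pred [332.6 155.8] [(array([331.3, 157.7]), 0.59)]
```

View pics/m4.png

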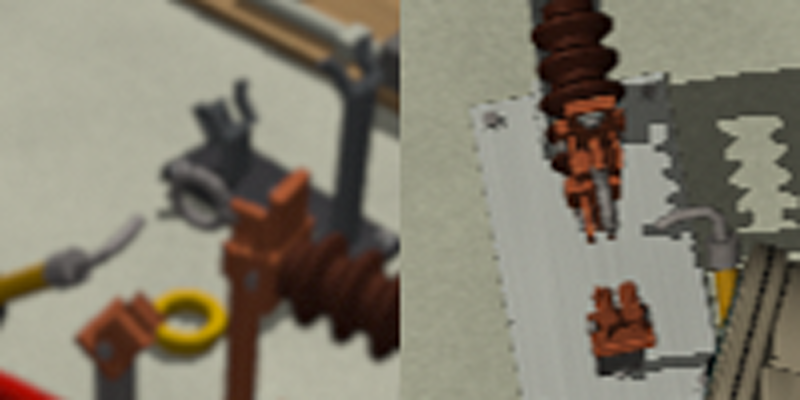

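The scene tile shows the hook's pin coming from the ferrule at (68,268) to its tip at (138,222), and the ring's hole at (202,193); the top tile has the hook at (690,220) beside the ring's front. I'll overlay the predicted shapes for a finer check.

```bash
cat > ov.py <<'E'
from h import *
def overlay(cam,img,a,f=8,half=(50,40),ctr=None):
    Rt,p=pose(); S=lambda x,y,z=0:p+Rt@(O_t+A_t@np.array([x,y,z]))
    r=ring(a); u,v=((proj(cam,r)+proj(cam,hook_now()))/2).astype(int)
    I=img[v-half[1]:v+half[1],u-half[0]:u+half[0]]; raw=cv2.resize(I,None,fx=f,fy=f,interpolation=cv2.INTER_CUBIC); o=raw.copy()
    P=lambda X:np.round((proj(cam,X)-[u-half[0],v-half[1]]+.5)*f).astype(int)
    cv2.polylines(o,[np.array([P(S(*k)) for k in ((100,0),(154,0),(167,2),(175,12),(175,26),(171,40))])],False,(0,255,0),1)
    for k in((146,10.5),(146,-10.5),(154,10.5),(154,-10.5)): cv2.circle(o,P(S(*k)),2,(255,0,255),-1)
    cv2.circle(o,P(hook_now()),3,(0,0,255),-1)
    er=-Xi*np.cos(a)-Zi*np.sin(a); et=-Xi*np.sin(a)+Zi*np.cos(a)
    for R_ in(12,20): cv2.polylines(o,[np.array([P(r+R_*(np.cos(b)*er+np.sin(b)*et)) for b in np.linspace(0,6.28,40)])],True,(255,255,0),1)
    return o
E
python3 - <<'E'
from ov import *
a=overlay("scene",cv2.imread("pics/p_scene.png"),0,f=10,half=(40,30)); b=overlay("top",cv2.imread("pics/p_top.png"),0,f=10,half=(40,30))
cv2.imwrite("pics/m5.png",cv2.resize(np.vstack([a,b]),(400*1,600)) if 0 else np.hstack([a[:,:],b])[:, :] if 0 else cv2.resize(np.hstack([a,b]),(1600,600))[:, :][:,:][::1,::1][:600,:1600] if 0 else np.hstack([a[:,200:600],b[:,200:600]]))
E
```

```text
(no output)
```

View pics/m5.png

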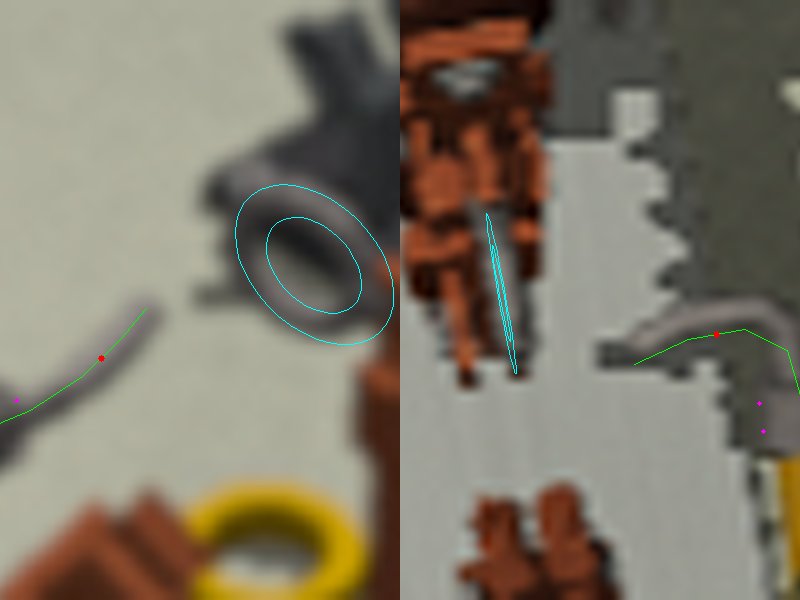

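Both overlays fit the ring to about 2 mm; the real hook sits about 5 mm further in +x and 3 mm in +y. I'll correct for that and insert slowly with a force guard.

```bash
cat >> h.py <<'E'
O_t=O_t+np.array([-5.,2.5,0])
E
python3 - <<'E'
from ov import *
np.set_printoptions(precision=1,suppress=True)
r=ring(0)+Zi*1; s=np.radians(40); d=axes(yi,s)[:,0]
tgt=r+d*2
p,q=tool_for(tgt-50*Yi,yi,s); bot.movel(p,rate=60,rot=q); bot.sleep(.2)
w0=bot.get_obs()["wrist_force"]; np.save("w0.npy",w0)
p,q=tool_for(tgt,yi,s); hit=bot.movel(p,rate=25,rot=q,until_force=3); bot.sleep(.1)
o=bot.get_obs(); print("hit",hit,"rem",(tgt-hook_now())@Yi,o["wrist_force"]-w0,o["t"])
ims=[]
for c in("scene","top"):
    ims.append(overlay(c,bot.camera(c)[:,:,::-1].copy(),0,f=10,half=(20,30)))
cv2.imwrite("pics/m6.png",np.hstack(ims))
E
```

```text
hit False rem 0.09420375505585196 [1.5 0.2 0.7] 17.6667
```

View pics/m6.png

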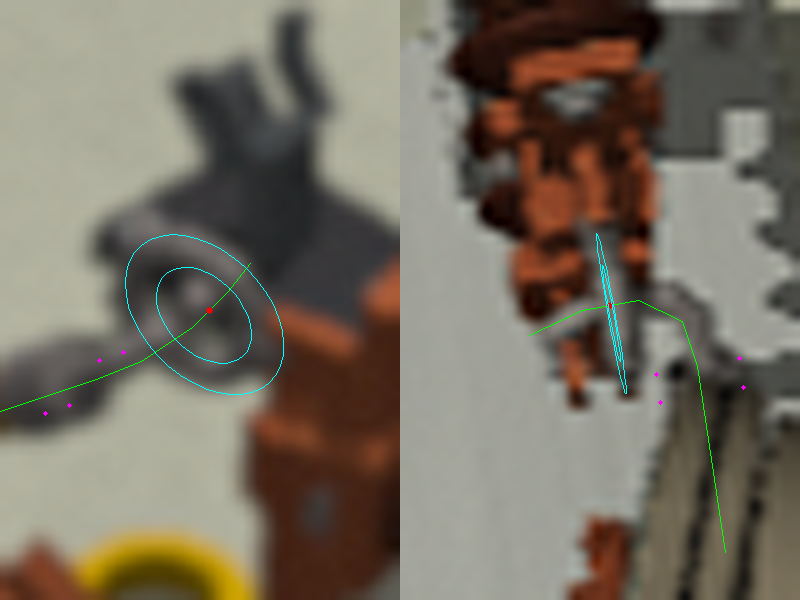

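The pin is through the ring: the scene tile shows it inside the hole at about (200,290), and the top tile shows its tip beyond the ring at about (540,325). Now the force-guarded pull along the arc.

```bash
cat > pull.py <<'E'
from h import *
import sys
np.set_printoptions(precision=1,suppress=True)
w0=np.load("w0.npy")
sl=lambda a:.55+.37*a
def step(a,rate):
    p,q=tool_for(ring(a)+2*Yi,yi,sl(a)); bot.movel(p,rate=rate,rot=q)
    o=bot.get_obs(); F=o["wrist_force"]-w0
    t=-Xi*np.cos(a)*1; r=ring(a)-piv; t=np.cross(Yi,r); t/=np.linalg.norm(t); t=t if t@Xi<0 else -t
    return -F@t,F,o
def run(a,a_end,da,rate,lim):
    k=0
    while a<a_end:
        a+=da; f,F,o=step(a,rate); k+=1
        if k%6==0 or np.linalg.norm(F)>lim: print(f"{a:.3f} ft {f:.1f} |F| {np.linalg.norm(F):.1f} t {o['t']:.1f} gw {o['grip_width']:.1f} tq {np.linalg.norm(o['ft_torque']):.2f}")
        if np.linalg.norm(F)>lim: print("LIMIT",F); break
    return a
E
python3 - <<'E'
from pull import *
p,q=tool_for(ring(0)+2*Yi,yi,sl(0)); bot.movel(p,rate=20,rot=q); bot.sleep(.3)
o=bot.get_obs(); print("F",o["wrist_force"]-w0,"t",o["t"])
a=run(0,.2,.008,20,19); np.save("a.npy",a)
o=bot.get_obs(); print(o["wrist_force"]-w0,hook_now(),ring(a))
E
```

```text
F [1.6 0.7 0.5] t 19.5833
0.048 ft 3.7 |F| 3.8 t 21.1 gw 22.7 tq 0.44
0.096 ft 15.3 |F| 15.7 t 22.6 gw 22.4 tq 1.83
0.144 ft 2.2 |F| 2.2 t 24.1 gw 22.6 tq 0.12
0.192 ft 1.7 |F| 1.8 t 25.6 gw 22.5 tq 0.11
[1.1 0.  0.4] [648.8   2.5 315.6] [649.4   0.6 315.8]
```

Run:
```python
from pull import *
a=float(np.load("a.npy")); a=run(a,.78,.04,60,15); print(a)
a=run(a,.93,.007,20,19.5); np.save("a.npy",a)
o=bot.get_obs(); print(o["wrist_force"]-w0,hook_now(),ring(a),o["t"])
im=bot.camera("scene"); cv2.imwrite("pics/q.png",im[:,:,::-1])
h=hook_now(); print("hook",proj("scene",h),[d["centre"] for d in bot.place_of("scene","ring")[:1]], [(b,proj("scene",ring(b))) for b in (.75,.8,.85,.9,.95)])
```

```text
0.440 ft 0.6 |F| 0.6 t 27.4 gw 22.6 tq 0.12
0.680 ft 1.8 |F| 1.8 t 29.0 gw 22.2 tq 0.30
0.8000000000000003
0.842 ft 1.5 |F| 2.1 t 31.3 gw 22.5 tq 0.35
0.884 ft 7.8 |F| 8.2 t 32.8 gw 22.6 tq 1.00
0.926 ft 10.3 |F| 10.8 t 34.3 gw 22.1 tq 1.35
[6.6 3.3 8.9] [563.9 -13.8 236.1] [562.6 -15.7 234.1] 34.5833
hook [304.6 187.6] [[305.4, 185.0]] [(0.75, array([308.6, 182.5])), (0.8, array([307.1, 183.9])), (0.85, array([305.7, 185.5])), (0.9, array([304.5, 187.2])), (0.95, array([303.4, 189. ]))]
```

Run:
```python
import pull
from pull import *
a=float(np.load("a.npy"))
while a<1.1:
    a+=.006; f,F,o=step(a,20); n=np.linalg.norm(F)
    print(f"{a:.3f} {f:.1f} {n:.1f} tq {np.linalg.norm(o['ft_torque']):.2f}",end=" | ")
    if n>19: break
np.save("a.npy",a); print(o["t"],F,hook_now(),ring(a))
bot.camera("scene"); print("ring",[d["centre"] for d in bot.place_of("scene","ring")[:1]],[(b,proj("scene",ring(b))) for b in (.85,.9,.96)])
```

```text
0.939 9.8 10.2 tq 1.14 | 0.945 10.4 11.0 tq 1.22 | 0.951 10.4 10.7 tq 1.24 | 0.957 10.1 10.2 tq 1.29 | 0.963 11.5 11.9 tq 1.29 | 0.969 10.8 11.2 tq 1.27 | 0.975 9.7 10.5 tq 1.32 | 0.981 11.1 11.5 tq 1.28 | 0.987 10.6 11.2 tq 1.28 | 0.993 10.6 11.0 tq 1.32 | 0.999 10.3 10.8 tq 1.36 | 1.005 11.0 11.5 tq 1.26 | 1.011 11.2 12.1 tq 1.33 | 1.017 10.9 11.6 tq 1.41 | 1.023 13.0 13.5 tq 1.63 | 1.029 13.5 14.1 tq 1.87 | 1.035 15.9 16.5 tq 2.13 | 1.041 17.9 18.4 tq 2.44 | 1.047 18.5 19.3 tq 2.70 | 39.4333 [ 6.3  6.3 17.1] [559.4 -15.1 222.5] [555.3 -17.  216.6]
ring [[303.8, 187.7]] [(0.85, array([305.7, 185.5])), (0.9, array([304.5, 187.2])), (0.96, array([303.2, 189.3]))]
```

Run:
```python
from ov import *
bot.sleep(.3)
im=bot.camera("scene")[:,:,::-1].copy(); tp=bot.camera("top")[:,:,::-1].copy(); o=bot.get_obs(); print(o["wrist_force"]-np.load("w0.npy"),o["grip_width"])
a=overlay("scene",im,.96,f=13,half=(30,23)); b=overlay("scene",im,.91,f=13,half=(30,23))
cv2.imwrite("pics/m7.png",np.hstack([a[:,195:595],b[:,195:595]]))
```

```text
[ 7.23999843  6.02939411 16.6885011 ] 22.273031756529992
```

View pics/m7.png

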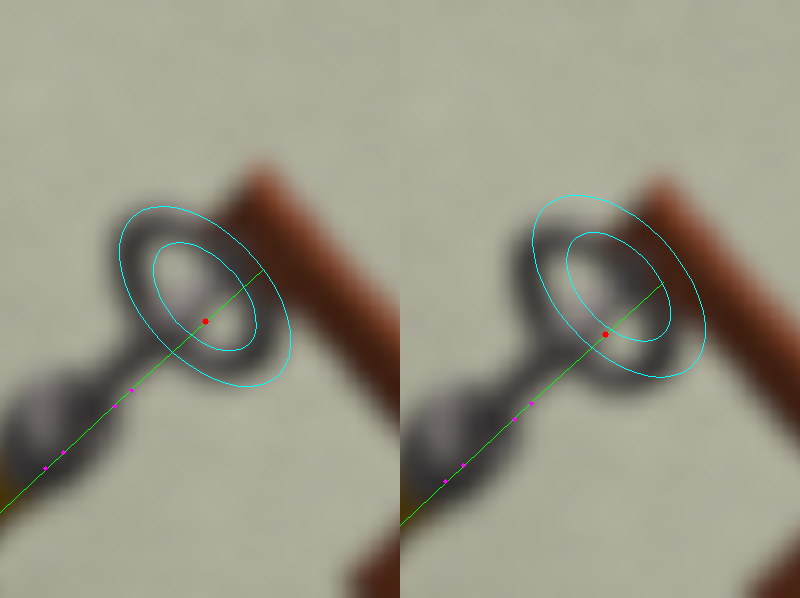

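The 0.96 overlay fits the ring and the force rose at contact stiffness, so the blade is on its stop. I'll ease off, centre the pin and unhook sideways.

Run:
```python
from pull import *
a=float(np.load("a.npy")); s=sl(a)
def st(a):
    p,q=tool_for(ring(a)+2*Yi,yi,s); bot.movel(p,rate=30,rot=q); o=bot.get_obs(); return o["wrist_force"]-w0,o
while a>.93:
    a-=.012; F,o=st(a); n=np.linalg.norm(F); print(f"{a:.3f} {n:.1f}",end=" ")
    if n<2: break
print()
a-=.03; F,o=st(a); print(a,F)
p=o["tool_pos"]
hit=bot.movel(p-60*Yi,rate=40,until_force=3); bot.sleep(.1); o=bot.get_obs(); print("hit",hit,(p-o["tool_pos"])@Yi,o["wrist_force"]-w0,o["t"])
```

```text
1.035 16.5 1.023 13.3 1.011 9.3 0.999 8.2 0.987 4.0 0.975 0.3 
0.9450000000000003 [1.3 1.8 1. ]
hit False 59.7586308383046 [ 0.7 -0.8  0.2] 43.5
```

Run:
```python
from h import *
np.set_printoptions(precision=1,suppress=True)
p=pose()[1]
bot.movel(p-60*Xi+150*Zi-10*Yi,rate=250)
q=[*g[3:]]
bot.movep(g[:3]+[0,0,199.45],q); bot.sleep(.2); o=bot.get_obs(); print(o["tool_pos"],o["grip_width"],o["t"],o["wrist_force"],o["ft_torque"])
im=bot.camera("scene"); cv2.imwrite("pics/r.png",im[:,:,::-1])
for n in ("hook","stick","ring"): print(n,[(np.array(d["centre"]),round(d["confidence"],2)) for d in bot.place_of("scene",n)[:2]])
print("ring96",proj("scene",ring(.96)))
def shaft(im):
    m=cv2.inRange(cv2.cvtColor(im,cv2.COLOR_RGB2HSV),(18,120,60),(35,255,255)); m[:60]=0;m[110:]=0;m[:,:340]=0;m[:,430:]=0
    pts=np.argwhere(m)[:,::-1].astype(np.float32); v=cv2.fitLine(pts,cv2.DIST_L2,0,.01,.01).ravel(); return len(pts),np.degrees(np.arctan2(v[1],v[0])),v[2:]
print("now",shaft(im))
s=cv2.resize(cv2.imread("pics/s1.png"),(320,240),interpolation=cv2.INTER_AREA); f=np.zeros((400,640,3),np.uint8); f[60:300,200:520]=s
print("then",shaft(f[:,:,::-1].copy()))
a=cv2.resize(cv2.imread("pics/r.png")[50:130,320:440],(600,400)); b=cv2.resize(f[50:130,320:440],(600,400)); cv2.imwrite("pics/m8.png",np.hstack([a[:,100:500],b[:,100:500]]))
```

```text
[450.  334.4 288.7] 22.0094506469407 46.2333 [ 1.  -0.1 -1.7] [-0.   0.1  0. ]
hook [(array([417.3,  68.9]), 0.66)]
stick [(array([369.5,  95.8]), 0.6)]
ring [(array([305.3, 188.6]), 0.94)]
ring96 [303.2 189.3]
now (99, np.float32(-26.227669), array([386.6,  83.8], dtype=float32))
then (103, np.float32(-25.51277), array([386.6,  83.8], dtype=float32))
```

View pics/m8.png

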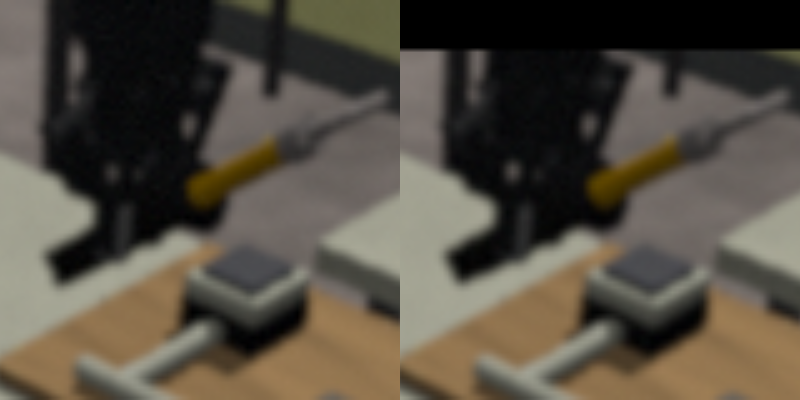

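The held pose is unchanged (both tiles match: shaft at about (235,175), hook at (385,95)). I'll lower it into the forks.

Run:
```python
from h import *
np.set_printoptions(precision=1,suppress=True)
b=g[:3]+[1,0,0]; q=[*g[3:]]
bot.movel(b+[0,0,60],rate=180,rot=q); bot.sleep(.1)
h1=bot.movel(b+[0,0,6],rate=50,rot=q,until_force=8); bot.sleep(.1); o=bot.get_obs(); print(h1,o["tool_pos"]-g[:3],o["wrist_force"])
if not h1:
    h2=bot.movel(b,rate=15,rot=q,until_force=8); bot.sleep(.1); o=bot.get_obs(); print(h2,o["tool_pos"]-g[:3],o["wrist_force"],o["ft_torque"],o["t"])
```

```text
False [1.4 0.2 6.5] [-0.5  0.4 -1.5]
True [0.6 0.1 0.5] [-1.4  0.4  4. ] [0.1 0.1 0. ] 49.2917
```

Seated at the original height, with light contact. Release, back off and check.

Run:
```python
from h import *
np.set_printoptions(precision=1,suppress=True)
bot.grip(60); bot.sleep(.2); p=pose()[1]
bot.movel(p+[0,0,30],rate=60); bot.movel([p[0]-20,p[1],320],rate=200); bot.sleep(.2)
t=pose(); im=bot.camera("wrist")
for n,z in (("stick",105),("hook",217.5),("seat",105)): print(n,[(atz("wrist",d["centre"],z,t),round(d["confidence"],2)) for d in bot.place_of("wrist",n)[:1]])
hsv=cv2.cvtColor(im,cv2.COLOR_RGB2HSV); m=cv2.inRange(hsv,(18,120,80),(35,255,255)); m[:,:270]=0; m[:,370:]=0
ys,xs=np.nonzero(m); f=np.polyfit(ys,xs,1); print("rows",ys.min(),ys.max(),"was 238 302")
for y,s in ((ys.min(),63),(ys.max(),146)): print(atz("wrist",[np.polyval(f,y),y],105+s*.643,t))
print("was [496.9,333.1] [550.8,331.4]")
bot.camera("scene")
for n in ("hook","stick","ring"): print(n,[(np.array(d["centre"]),round(d["confidence"],2)) for d in bot.place_of("scene",n)[:1]])
print(bot.get_obs()["t"])
```

```text
stick [(array([451.4, 335.2, 105. ]), 0.94)]
hook [(array([586.5, 349.5, 217.5]), 0.59)]
seat [(array([451.1, 334.9, 105. ]), 0.9)]
rows 239 303 was 238 302
[496.7 333.3 145.5]
[550.2 331.6 198.9]
was [496.9,333.1] [550.8,331.4]
hook [(array([401.5, 136.1]), 0.83)]
stick [(array([364.8, 152.4]), 0.72)]
ring [(array([303.8, 185. ]), 0.95)]
52.35
```

```bash
python3 -c "
from station import bot
print(bot.close_job())"
```

```text
the job is handed in; nothing more can be done
None
```

I pulled the blade down to its stop in the earth contact, unhooked the stick and laid it back in both forks as it first lay. The job was handed in at about 52 s; no verdict came back, and I did not check the bystanders again at the end.

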